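# Shut down the charging bank in one drag and clip in its lock-out tag

## Task

Shut the kit bay's charging bank down: with a fingertip, sweep the five black switch paddles well over to the off side, one after the other, in one low drag along the row from the end with the soft black pad, without forcing the bank (40 N at most) and leaving the orange paddle on. Then lock it out: slide the red tag's eye against the snap hook's sprung gate until its bar is inside and the gate has snapped shut behind it, leave the tag lying flat there, and do not disturb the other things on the bench.

Things in the scene. Friction and masses are not known exactly. Their poses are not given: they have to be found in the camera images.
- bank: Fixed switch bank: grey trough 80 mm deep (its x), 370 mm long (its y), 44 mm high; origin under its centre on the bench, x away from the robot, y along the row, z up. On posts in it stands a white strip, its level flat top anywhere from 50 to 130 mm above the bench: this height is NOT measured, find it by touch (it holds still) or look. Over 40 N of contact on the bank fails.
- row_start (a point): Point on the bench plane under the strip's bare end (bank x 0, y -143 mm). Above it the strip carries only a soft black rubber pad, 50 mm square, centred at y -146, its top 10 mm above the strip's top; it sinks about 1 mm per 0.7 N (3 N: 3 to 4 mm) and by 9 mm at most, then it is hard: touch down here at 30 mm/s or slower. The drag goes from here towards bank +y.
- row_end (a point): Point on the bench plane under where the drag should end (bank x 0, y +115 mm), between the last black paddle (y +75) and the orange one (y +160 mm, on a yellow field; its tip leans to about y +145 while on).
- sw1 (a joint): Black paddle 1. Six paddles stand on the strip at bank x 0, pivots in its top face at y = -85, -45, -5, 35, 75 (black 1 to 5) and 160 mm (orange); each 24 mm wide in x, 8 thick, 50 long from pivot to round tip, swinging along y. 0 rad = on, leaning 0.25 rad to -y (tip 48 mm above strip); 0.25 upright; 1.2 = stop, leaning 0.95 to +y (tip 29 mm). Above 0.8 = off.
- sw2 (a joint): Black paddle 2, values as sw1. A paddle has friction (about 2 N at its tip) and stays where it is left. A finger end dragged at height h over the strip's top pushes it until its tip slips under the finger: h of 31 to 42 mm works, 36 is best; higher leaves it too upright or misses it, lower jams on a paddle at its stop.
- tag: Loose red lock-out tag lying flat, 120 x 64 x 8 mm, 0.08 to 0.17 kg; origin under its middle, z up, x towards the eye: a window x = 8 to 50 mm, 44 mm wide in y, closed in front by a bar 10 mm wide (x = 50 to 60). To grip: a white upright fin on the plate, x = -35 to 5 mm, 12 mm thick in y at y = 0, top 64 mm above the bench.
- tag_bar (a point): Centre of the tag's front eye bar (tag x = 55, y = 0, z = 4 mm).
- hook: Fixed steel snap hook at the foot of the bank's near side; origin on the bench under its spine (16 x 30, 56 mm high), axes as the bank's. Its arm, 16 mm wide, runs 44 to 56 mm high towards -x to a nose at x = -66 to -54 whose underside is 36 mm high. The tag goes in flat along the bench, eye first, towards hook +x at y = 0; inside is x = -57 (gate) to -8 mm (spine face).
- gate (a joint): The hook's brass gate: flap 14 mm wide, 5 thick, hanging from the nose (pivot x -60 mm, 34 high) to 4 mm above the bench. 0 rad = shut; swings only inward, to 1.2, against a spring (2 to 5 N at its tip). The eye bar (8 mm high) passes under it at about 0.5 rad and is past it once its centre is beyond hook x = -38 mm; the gate then snaps down through the eye.
- sw3 (a joint): Black paddle 3, same make and values as sw1 and sw2.
- sw4 (a joint): Black paddle 4, same make and values as sw1 and sw2.
- sw5 (a joint): Black paddle 5, same make and values as sw1 and sw2.
- sw_keep (a joint): The orange paddle at the +y end, same make and values as the black ones; starts on and must stay on (below 0.25).
- probe: Bystander: blue temperature probe housing with a steel tip, about 150 x 46 x 30 mm, origin under it.
- spacer_a: Bystander: white nylon spacer, 22 mm across, 25 mm high, origin under it.
- spacer_b: Bystander: white nylon spacer, 22 mm across, 25 mm high, origin under it.
- caster: Bystander: bronze ball caster, 66 x 50 x 45 mm, origin under it.
- shield: Bystander: smoky acrylic L-shaped sensor shield, 100 x 80 x 64 mm, origin under it.
Not all that is in view belongs to the job. Several things look just like the hook: the one meant starts farthest to the robot's left.

How it is judged:
By the outcome, as a careful person would: the job done as asked, in the order asked, and still so for the second after the job is handed in, with the robot touching nothing.
It also fails if it takes over 58 s, if anything falls off the work surface, if the arm or the gripper's body presses on something with over 40 N, if the wrist force passes 120 N, or if a joint passes its speed limit or range.

## Robot

A 7-joint arm with a two-finger parallel gripper is mounted at the origin on the work surface. World frame = base frame: x ahead of the robot, y to its left, z up, the work surface at z = 0. Lengths are in mm, angles in rad, forces in N, time in s.
With the tool pointing down it reaches from about 425 to 875 mm from the base axis. Payload 4.7 kg.
Tool frame: the origin (TCP) lies midway between the tips of the shut fingers; the grasp point (between the pads) lies 19 mm behind it; z points along the fingers, y is the direction in which the jaws open and shut (so a half turn about z gives the same grasp; the last joint's range is limited). The gripper opens to 85 mm and grips with 20 to 120 N. Pads are 22 mm wide; open, the fingers measure 114 mm over their backs; the gripper's body (76 mm by 85 mm) begins 54 mm behind the grasp point. The pads swing forward as they close: fully open they stand 13 mm farther back than shut.
Start: joints at [1.195, 0.321, -0.07, 1.45, 0.023, 1.371, -0.057], TCP at [246.984, -601.268, 231.349] pointing down, gripper open.
Joint ranges: [-2.86, 2.86], [-0.3, 2.09], [-1.38, 1.24], [0.06, 2.45], [-1.56, 4.7], [0.09, 2.05], [-2.69, 2.69]. Speed limits (rad/s): [2.57, 2.57, 3.14, 3.14, 3.14, 3.14, 3.14].

## Interface

Orientations are given as a rotation vector (axis times angle).
In Python, from bench import ctrl, release, grab, imaging, status gives the robot as it stands. Calls block until the motion is done:
- ctrl.movep(position, orientation): joint-space move of the TCP to a pose.
- ctrl.movel(position, feed=150, attitude=None): straight line of the TCP; attitude=None keeps the orientation; feed is the mean speed in mm/s.
- ctrl.move_j(angles): joint-space move.
- release() and grab(): open the fingers fully, or close them until they stop; the grip force is fixed at half the most.
- ctrl.hold(seconds).
- ctrl.solve_ik(position, orientation): joint angles nearest the present ones, or None.
- imaging.read_camera(name): name is "side" or "top" or "wrist"; returns (picture, depth): 400x640x3 uint8, red, green, blue; 400x640 float32, mm along the optical axis (not along the pixel's ray), 0 where there is no reading.
- imaging.get_calibration(name): a dict with "fx", "fy", "cx", "cy" (pixels), "xyz" and "rotation" of the camera in the world. Camera axes: x right, y down, z forward; pixel columns grow to the right and rows downward; lengths in mm; the calibration is good to about 2 mm. A picture is of the moment at which its call begins: read the wrist's pose just before it. get_calibration takes no time and is no camera call; for the wrist camera it gives the pose at the moment of the call.
A pose or a line that the arm cannot do raises ctrl.MotionError and nothing moves.
- ctrl.job_done(): hands the job in, once; it reports no verdict.
Readings, each from a call of its own:
- status.get_time(): time.
- status.get_joints(): joint angles.
- status.get_joint_vel(): joint speeds.
- status.get_joint_efforts(): joint torques, N m.
- status.get_tcp_pos(): TCP position.
- status.get_eef_rot(): TCP orientation.
- status.get_force(): force on the tool from outside, world axes, zero at the start.
- status.get_ft_torque(): the same for the moment, N m.
- status.get_opening(): finger opening in mm.
Only numpy, scipy, OpenCV 4.12 (cv2) and the standard library are available. Lean on these libraries where they do the work, as an engineer would, in place of code of your own. Each camera call takes 0.05 s, during which the arm holds its last target.

## Working session

There is one attempt and no reset: what is moved stays moved. The work goes in short steps, each a Python script; the robot and the scene stay as the last script left them, time stands still between calls to the robot, and variables do not carry over. Pictures are saved under pics/ and viewed, and the job is handed in when it is done.

```bash
ls; mkdir -p pics; python3 - <<'E'
from bench import ctrl, release, grab, imaging, status
import cv2,numpy as np
for n in ["side","top","wrist"]:
    c=imaging.get_calibration(n); p,d=imaging.read_camera(n)
    cv2.imwrite(f"pics/{n}0.png",p[:,:,::-1]); np.savez(f"{n}0.npz",p=p,d=d,**{k:np.array(v) for k,v in c.items()})
    print(n,{k:np.round(np.array(v),3).tolist() for k,v in c.items()}, (d==0).mean())
print(status.get_time(),status.get_tcp_pos(),status.get_eef_rot(),status.get_force(),status.get_opening())
E
```

```text
pics
side {'fx': 517.459, 'fy': 517.459, 'cx': 321.461, 'cy': 197.294, 'xyz': [79.251, 687.473, 1129.792], 'rotation': [-0.736, 2.702, -0.987]} 0.00423828125
top {'fx': 458.73, 'fy': 458.73, 'cx': 322.244, 'cy': 196.585, 'xyz': [360.911, -66.692, 1293.435], 'rotation': [-2.121, 2.173, -0.128]} 0.00413671875
wrist {'fx': 347.968, 'fy': 347.968, 'cx': 316.774, 'cy': 198.001, 'xyz': [319.775, -570.728, 373.529], 'rotation': [2.388, -1.599, -0.254]} 0.00391015625
0.15 [ 246.8016842  -600.88687183  230.48039526] [-3.08075483e+00 -6.08177874e-01  6.16896521e-04] [-0.29619248  0.2861549  -0.06280563] 85.63146814289776
```

View pics/top0.png

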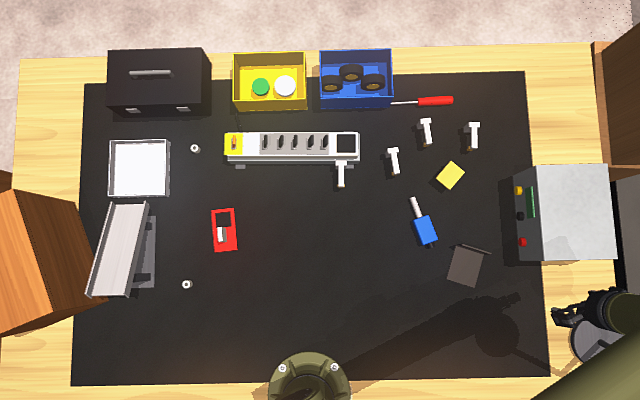

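View pics/side0.png

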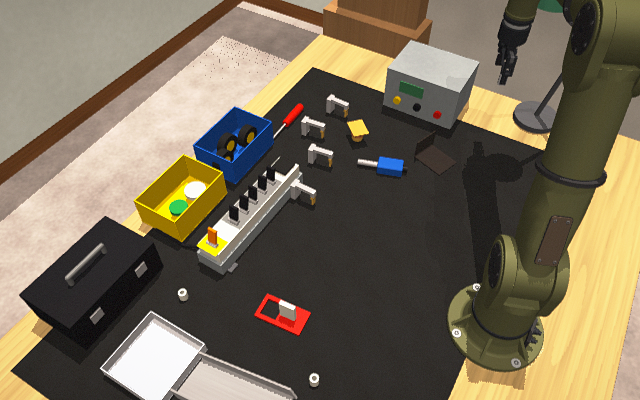

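View pics/wrist0.png

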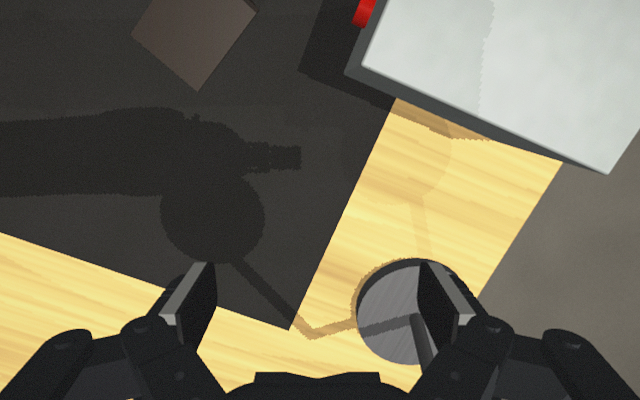

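The top view shows the bank at about (230-360, 132-165), with the pad at the right end (346,143) and the orange paddle at (234,142). The left-most hook is at (341,165-185), and the red tag is at (224,230) with its eye pointing up the image. Next I'll measure them.

```bash
cat > h.py <<'E'
import numpy as np,cv2
from scipy.spatial.transform import Rotation as R
def load(n): 
    z=np.load(n); return z
def cloud(z):
    d=z['d']; v,u=np.mgrid[:d.shape[0],:d.shape[1]]
    P=np.stack([(u-z['cx'])/z['fx']*d,(v-z['cy'])/z['fy']*d,d],-1)
    return P@R.from_rotvec(z['rotation']).as_matrix().T+z['xyz']
def ray(z,u,v,h):
    r=R.from_rotvec(z['rotation']).as_matrix()@np.array([(u-z['cx'])/z['fx'],(v-z['cy'])/z['fy'],1.])
    return z['xyz']+r*(h-z['xyz'][2])/r[2]
E
python3 - <<'E'
from h import *
for n in ['top','side']:
    z=load(n+'0.npz'); W=cloud(z); p=z['p'].astype(int)
    print(n,'bench z',np.median(W[300:330,150:200,2]) if n=='top' else np.median(W[260:280,380:420,2]))
    r,g,b=p[...,0],p[...,1],p[...,2]
    red=((r>150)&(g<70)&(b<70)&(z['d']>0)).astype(np.uint8)
    nn,l,st,c=cv2.connectedComponentsWithStats(red)
    for i in range(1,nn):
        if st[i,4]>60:
            m=l==i; print(st[i],np.round(W[m].mean(0)),np.percentile(W[m][:,2],[5,50,95]).round(1))
    # heights in bank region
    xy=(W[...,0]>380)&(W[...,0]<600)&(W[...,1]>-200)&(W[...,1]<250)&(W[...,2]>15)&(W[...,2]<200)
    hh,e=np.histogram(W[xy][:,2],bins=np.arange(15,200,4)); print([(int(a),int(q)) for a,q in zip(e,hh) if q>8])
z=load('top0.npz')
cv2.imwrite('pics/topc.png',cv2.resize(z['p'][110:270,190:370,::-1],None,fx=4.4,fy=3.75 if 0 else 3.7,interpolation=cv2.INTER_CUBIC))
z=load('side0.npz')
cv2.imwrite('pics/sidec.png',cv2.resize(z['p'][150:340,180:340,::-1],None,fx=3.1,fy=3.1,interpolation=cv2.INTER_CUBIC))
E
```

```text
top bench z 0.027492152535387504
[418  96  36   9 245] [ 800. -383.   22.] [15.6 23.  28.3]
[211 208  27  44 612] [438. 225.   7.] [ 2.1  7.1 11.3]
[(35, 9), (39, 14), (51, 31), (55, 58), (59, 46), (63, 25)]
side bench z 0.8489122128515874
[283 103  20  22 166] [ 801. -380.   21.] [ 5.1 22.8 28.5]
[254 293  57  42 734] [437. 234.   8.] [ 3.1  7.9 11.7]
[(15, 21), (19, 11), (23, 18), (27, 15), (31, 14), (35, 17), (39, 27), (43, 19), (47, 32), (51, 46), (55, 73), (59, 41), (63, 46), (67, 9)]
```

View pics/topc.png

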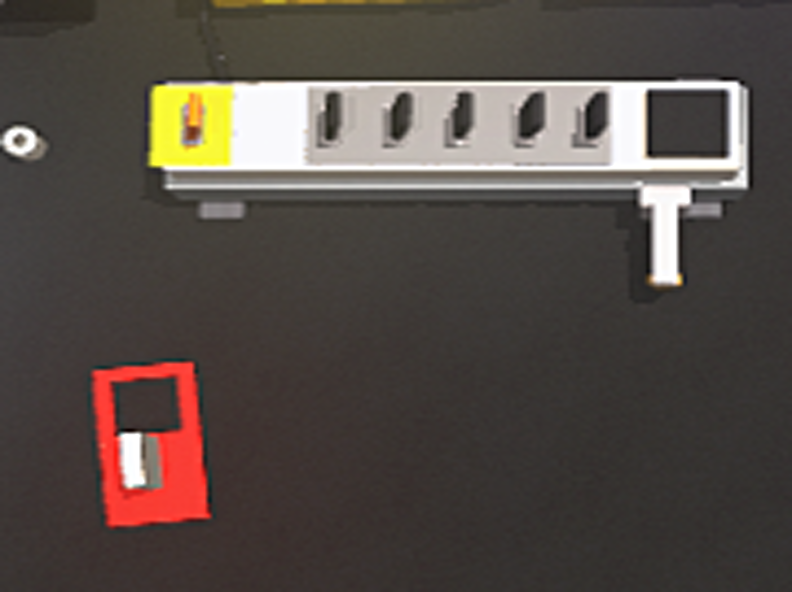

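View pics/sidec.png

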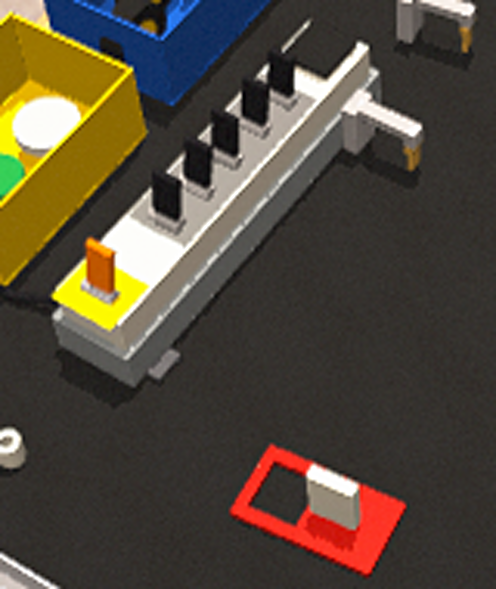

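```bash
python3 - <<'E'
from h import *
for n in ['top','side']:
    z=load(n+'0.npz'); W=cloud(z); p=z['p'].astype(int)
    r,g,b=p[...,0],p[...,1],p[...,2]; ok=z['d']>0
    box=(W[...,0]>520)&(W[...,0]<700)&(W[...,1]>-180)&(W[...,1]>-180)&(W[...,1]<260)&ok&(W[...,2]>15)
    hh,e=np.histogram(W[box][:,2],bins=np.arange(15,200,3)); print(n,[(int(a),int(q)) for a,q in zip(e,hh) if q>15])
    hsv=cv2.cvtColor(z['p'],cv2.COLOR_RGB2HSV)
    yel=box&(r>180)&(g>170)&(b<110); print('yellow',yel.sum(),np.median(W[yel],0).round(1))
    wh=box&(r>225)&(g>225)&(b>225)
    print('white',wh.sum(),np.percentile(W[wh][:,2],[10,25,50,75,90]).round(1))
    for lo in range(80,160,40): pass
    nonb=box&(W[...,0]>560); 
    for a in range(-160,260,40):
        m=wh&(abs(W[...,1]-a)<20)
        if m.sum()>5: print(a,m.sum(),np.median(W[m],0).round(1))
    # black pad
    blk=box&(r<70)&(g<70)&(b<70)&(W[...,2]>40)
    nn,l,st,c=cv2.connectedComponentsWithStats(blk.astype(np.uint8))
    for i in range(1,nn):
        if st[i,4]>15: print('blk',st[i],c[i].round(1),np.median(W[l==i],0).round(1),np.percentile(W[l==i][:,2],[5,95]).round(0))
E
```

```text
top [(18, 18), (21, 53), (24, 34), (33, 40), (36, 68), (39, 116), (42, 209), (45, 108), (48, 25), (51, 42), (54, 133), (57, 93), (60, 22), (63, 20), (66, 42), (69, 58), (72, 179), (75, 767), (78, 993), (81, 365), (84, 176), (87, 174), (90, 84), (93, 16), (120, 25), (123, 63), (126, 60), (129, 24)]
yellow 289 [670.2 184.6  78.7]
white 902 [56.2 74.7 77.5 79.4 81. ]
-160 63 [ 661.1 -148.3   77.5]
-120 181 [ 612.4 -108.4   57.7]
-80 218 [660.4 -84.8  78. ]
-40 18 [636.5 -45.1  79.2]
0 16 [637.7  -1.9  77.6]
40 16 [638.7  39.   78.2]
80 15 [639.8  81.   77.2]
120 192 [671.  127.3  78.1]
160 175 [668.4 150.9  77.8]
200 8 [642.8 191.1  77.2]
blk [264 135   3  13  24] [264.6 141.1] [666.3  95.5 124.3] [ 96. 129.]
blk [279 135   4  12  33] [280.3 140.8] [668.   54.1 120.4] [100. 129.]
blk [293 135   4  12  31] [294.3 141. ] [667.4  17.1 124.9] [ 92. 130.]
blk [308 135   5  12  41] [309.9 141.3] [665.8 -24.3 115.6] [ 86. 126.]
blk [323 135   4  12  39] [324.6 141.1] [664.9 -63.5 116.1] [ 94. 129.]
blk [337 135  18  17 305] [345.5 143. ] [ 665.  -119.5   88.5] [84. 92.]
side [(15, 88), (18, 73
[... 256 characters left out ...]
 (93, 52), (96, 43), (99, 50), (102, 50), (105, 46), (108, 47), (111, 47), (114, 56), (117, 49), (120, 56), (123, 60), (126, 81), (129, 29)]
yellow 261 [665.2 196.9  79.5]
white 604 [57.  76.3 78.5 80.1 81.3]
-160 8 [ 640.7 -143.3   77.7]
-120 89 [ 613.5 -105.8   57.8]
-80 118 [638.1 -87.   76.9]
-40 16 [637.7 -34.2  79.3]
0 15 [639.6   1.7  78.3]
40 16 [640.6  45.4  77.5]
80 15 [640.9  82.3  79.5]
120 164 [669.1 129.1  79.1]
160 153 [665.9 150.5  79.1]
200 10 [643.4 190.2  78.6]
blk [258 157  37  34 471] [274.6 171.3] [665.3 -90.2  91.6] [ 86. 128.]
blk [239 184  18  27 235] [247.7 196.9] [668.5  49.7 111.4] [ 91. 128.]
blk [229 204  10  17 122] [233.1 212.2] [670.4 101.2 111. ] [ 91. 129.]
```

```bash
python3 - <<'E'
from h import *
for n in ['top','side']:
    z=load(n+'0.npz'); W=cloud(z); p=z['p'].astype(int)
    r,g,b=p[...,0],p[...,1],p[...,2]; ok=z['d']>0
    box=(W[...,0]>600)&(W[...,0]<720)&(W[...,1]>-170)&(W[...,1]<260)&ok
    def rect(m,h,name):
        v,u=np.nonzero(m); pts=np.array([ray(z,a,c,h)[:2] for a,c in zip(u,v)],np.float32)
        q=cv2.minAreaRect(pts); print(n,name,np.round(q[0],1),np.round(q[1],1),round(q[2],2))
    def big(m):
        nn,l,st,c=cv2.connectedComponentsWithStats(m.astype(np.uint8)); i=1+st[1:,4].argmax(); return l==i
    rect(big(box&(W[...,2]>70)&(W[...,2]<84)),78.5,'strip')
    pad=big(box&(W[...,2]>83)&(W[...,2]<95)&(r<70)&(W[...,1]<-85)); rect(pad,88.5,'pad')
    v,u=np.nonzero(pad); print('pad centroid',ray(z,u.mean(),v.mean(),88.5).round(1))
    yel=big(box&(r>180)&(g>170)&(b<110)); rect(yel,78.5,'yel')
    tips=box&(W[...,2]>122); nn,l,st,c=cv2.connectedComponentsWithStats(tips.astype(np.uint8))
    for i in range(1,nn):
        if st[i,4]>4: print('tip',st[i,4],W[l==i].mean(0).round(1))
    # hook
    hb=(W[...,0]>500)&(W[...,0]<625)&(W[...,1]>-150)&(W[...,1]<-70)&ok
    m=hb&(W[...,2]>47)&(W[...,2]<64)&(W[...,0]<612); rect(big(m),56,'hookarm')
    # tag
    red=big((r>150)&(g<70)&(b<70)&ok&(W[...,0]<520)); 
    rect(red,8,'tag')
    fin=big(ok&(W[...,2]>58)&(W[...,2]<70)&(W[...,0]<500)&(W[...,0]>380)&(abs(W[...,1]-230)<50)); rect(fin,64,'fin'); v,u=np.nonzero(fin); print(len(v),ray(z,u.mean(),v.mean(),64).round(1))
E
```

```text
top strip [668.7  29.6] [360.1  66.9] 88.42
top pad [ 664.9 -118.7] [45.8 44.1] 88.42
pad centroid [ 664.7 -118.8   88.5]
top yel [673.9 187.5] [48.1 58.7] 86.87
tip 26 [674.2 174.3 125.7]
tip 25 [672.3  92.6 126.7]
tip 27 [671.1  49.6 126.4]
tip 27 [669.6  14.4 126.6]
tip 27 [668.6 -30.  125.9]
tip 27 [667.2 -66.5 127.3]
top hookarm [ 583.1 -104.5] [20.1 60.5] 80.28
top tag [445.9 227.5] [119.8  66. ] 4.85
top fin [430.2 224.3] [37.8 10.8] 0.37
65 [429.9 224.6  64. ]
side strip [666.  33.] [361.1  72. ] 87.99
side pad [ 664.8 -116. ] [48.6 53.7] 0.14
pad centroid [ 664.2 -116.4   88.5]
side yel [675.  188.4] [58.5 50.2] 0.01
tip 32 [666.3 -62.4 126. ]
tip 31 [667.8 -23.8 127. ]
tip 29 [669.9  18.6 126.9]
tip 29 [669.3  54.9 125.7]
tip 33 [671.3  97.  126.8]
tip 37 [672.7 180.2 126.2]
side hookarm [ 581.2 -100.2] [62. 29.] 1.89
side tag [446.2 229.6] [120.  66.] 5.41
side fin [429.9 230.7] [40.7 14.5] 5.41
97 [429.3 230.3  64. ]
```

```bash
python3 - <<'E'
from h import *
z=load('top0.npz'); W=cloud(z); p=z['p'].astype(int)
m=(W[...,1]<-380)&(W[...,1]>-800)&(W[...,0]>280)&(W[...,0]<650)&(W[...,2]>60)
print('box',np.percentile(W[m],[2,50,98],axis=0).round(0))
m=(W[...,0]>560)&(W[...,2]>60)&(W[...,1]>-150)&(W[...,1]<450)&(W[...,0]>715)
print('bins',np.percentile(W[m],[2,50,98],axis=0).round(0))
for n in ['top','side']:
    z=load(n+'0.npz'); W=cloud(z); p=z['p'].astype(int)
    m=(W[...,0]>500)&(W[...,0]<640)&(W[...,1]>-140)&(W[...,1]<-70)&(p.min(-1)>150)&(W[...,2]>40)&(W[...,2]<62)
    v,u=np.nonzero(m); Q=np.array([ray(z,a,c,56)[:2] for a,c in zip(u,v)])
    for lo in range(540,650,6):
        s=Q[(Q[:,0]>=lo)&(Q[:,0]<lo+6)]
        if len(s): print(n,lo,len(s),s[:,1].min().round(1),s[:,1].max().round(1))
    print(Q.min(0).round(1))
from bench import ctrl
from h import *
def down(a): return (R.from_euler('z',a)*R.from_euler('x',np.pi)).as_rotvec()
for P,a in [((520,-105,260),0.),((665,-112,120),np.pi/2-.028),((665,-112,120),-np.pi/2-.028),((430,227,120),0.09),((480,-100,60),-.028)]:
    print(P,a,np.round(ctrl.solve_ik(list(P),list(down(a))),2))
E
```

```text
box [[ 284. -768.   68.]
 [ 454. -661.  150.]
 [ 576. -589.  380.]]
bins [[ 780. -134.   63.]
 [ 855.  315.  107.]
 [ 935.  445.  138.]]
top 552 11 -109.7 -96.1
top 558 9 -109.9 -98.9
top 564 14 -110.1 -99.0
top 570 11 -110.3 -99.2
top 576 10 -110.4 -99.4
top 582 10 -110.6 -99.6
top 588 10 -110.8 -99.7
top 594 12 -110.9 -97.2
top 600 15 -111.2 -97.3
top 606 20 -119.6 -92.1
top 612 21 -119.7 -92.3
top 618 22 -119.9 -92.4
top 624 33 -139.2 -70.5
[ 553.1 -139.2]
side 552 7 -108.0 -94.5
side 558 9 -108.3 -96.2
side 564 8 -108.6 -94.8
side 570 9 -107.2 -95.1
side 576 11 -108.9 -94.0
side 582 8 -107.8 -94.3
side 588 9 -108.2 -94.6
side 594 10 -108.5 -94.9
side 600 8 -108.8 -96.6
side 606 10 -113.7 -95.2
side 612 17 -116.9 -89.5
side 618 24 -129.7 -64.4
side 624 17 -119.0 -63.0
[ 554.5 -129.7]
(520, -105, 260) 0.0 [ 0.66  0.08 -0.53  1.69  0.04  1.38 -1.45]
(665, -112, 120) 1.5427963267948965 [ 0.62  0.53 -0.67  1.5   0.34  1.23 -0.13]
(665, -112, 120) -1.5987963267948966 [-0.6   0.66  1.06  1.55 -0.6   1.29 -2.63]
(430, 227, 120) 0.09 [ 0.64  0.26 -1.29  1.95  0.28  1.13 -2.24]
(480, -100, 60) -0.028 [ 0.65  0.18 -0.54  2.01  0.11  0.97 -1.54]
```

```bash
cat >> h.py <<'E'
def down(a): return (R.from_euler('z',a)*R.from_euler('x',np.pi)).as_rotvec()
def snap(n,f):
    from bench import imaging
    c=imaging.get_calibration(n); p,d=imaging.read_camera(n)
    cv2.imwrite(f"pics/{f}.png",p[:,:,::-1]); np.savez(f+".npz",p=p,d=d,**{k:np.array(v) for k,v in c.items()})
    return load(f+'.npz')
E
python3 - <<'E'
from bench import ctrl, grab, imaging, status
from h import *
grab()
ctrl.move_j([0.13,0.321,-0.07,1.45,0.023,1.371,-0.057])
print(status.get_time(),status.get_tcp_pos(),R.from_rotvec(status.get_eef_rot()).as_matrix()[:,0],status.get_force(),status.get_opening())
snap('wrist','w1')
for P,a in [((665,-112,120),np.pi/2-.028),((430,227,120),0.09),((480,-100,60),-.028)]:
    print(P,a,np.round(ctrl.solve_ik(list(P),list(down(a))),2))
E
```

```text
3.2667 [645.60214176 -77.33224629 231.61377095] [ 0.11839348  0.99296596 -0.00125951] [-0.19654997 -1.24997049 -0.56651075] 0.4252998760766584
(665, -112, 120) 1.5427963267948965 [ 0.18  0.44 -0.06  1.52  0.03  1.19  0.08]
(430, 227, 120) 0.09 [-0.32  0.07 -0.23  1.98  0.02  1.09 -2.04]
(480, -100, 60) -0.028 [ 0.06  0.14  0.1   2.03 -0.02  0.96 -1.43]
```

View pics/w1.png

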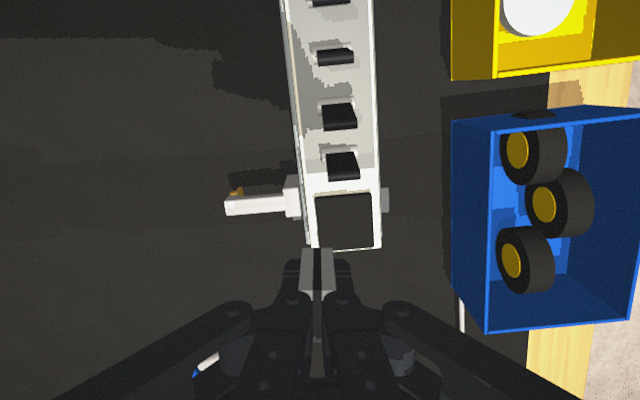

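The wrist view shows the pad at about (345,220), the paddles above it in a column at x≈340, and the hook arm at (225-300,203) on the near side of the bank. I'll check the positions from this view too.

```bash
python3 - <<'E'
from h import *
z=load('w1.npz'); W=cloud(z); p=z['p'].astype(int)
def comp(m):
    nn,l,st,c=cv2.connectedComponentsWithStats(m.astype(np.uint8)); i=1+st[1:,4].argmax(); return l==i
box=(W[...,0]>600)&(W[...,0]<720)&(W[...,1]<250)&(W[...,1]>-180)&(z['d']>0)
pad=comp(box&(p.max(-1)<70)&(abs(W[...,2]-88)<5)); v,u=np.nonzero(pad)
pts=np.array([ray(z,a,c,88.5)[:2] for a,c in zip(u,v)],np.float32); print('pad',cv2.minAreaRect(pts),np.median(W[pad],0))
s=box&(p.min(-1)>90)&(W[...,2]>70)&(W[...,2]<84); print('strip z',np.median(W[s][:,2]),s.sum())
s=(W[...,2]>48)&(W[...,2]<62)&(W[...,0]<640)&(W[...,0]>500)&(abs(W[...,1]+100)<40)&(p.min(-1)>110)
v,u=np.nonzero(comp(s)); Q=np.array([ray(z,a,c,56)[:2] for a,c in zip(u,v)]); print('hook z',np.median(W[comp(s)][:,2]))
for lo in range(540,650,6):
    t=Q[(Q[:,0]>=lo)&(Q[:,0]<lo+6)]
    if len(t): print(lo,len(t),t[:,1].min().round(1),t[:,1].max().round(1))
print(Q.min(0))
E
```

```text
pad ((666.0612182617188, -115.24253845214844), (51.5797233581543, 48.56118392944336), 88.5260238647461) [ 666.44568573 -113.61456943   89.08216856]
strip z 79.65592888682164 13371
hook z 56.57812567555908
552 84 -108.0 -92.1
558 97 -108.3 -92.4
564 98 -108.3 -92.2
570 96 -108.7 -92.5
576 100 -108.7 -92.6
582 99 -108.9 -92.6
588 100 -109.0 -93.0
594 98 -109.2 -93.0
600 97 -109.4 -93.5
606 119 -116.5 -87.7
612 181 -116.6 -86.8
618 184 -116.8 -86.7
624 81 -115.9 -87.3
[ 552.69823815 -116.84170119]
```

```bash
python3 - <<'E'
from bench import ctrl, grab, imaging, status
from h import *
o=list(down(np.pi/2-.028))
ctrl.movep([666.1,-112.5,125],o); 
ctrl.movel([666.1,-112.5,97],feed=60)
ctrl.hold(.2); f0=np.array(status.get_force()); print(status.get_time(),status.get_tcp_pos(),f0)
z=96
while z>80:
    z-=1; ctrl.movel([666.1,-112.5,z],feed=15)
    f=np.array(status.get_force())-f0; print(z,np.round(status.get_tcp_pos()[2],2),f.round(2))
    if f[2]>2.2: 
        ctrl.hold(.15); f=np.array(status.get_force())-f0; print('hold',status.get_tcp_pos()[2],f.round(2)); break
print(status.get_time())
E
```

```text
4.6667 [ 666.43761422 -112.57956794   97.47219615] [0.1447401  0.06876786 1.11985478]
95 94.89 [-0.31 -0.67 -2.09]
94 93.9 [-0.27 -0.46 -0.04]
93 92.9 [ 0.36 -0.31 -1.14]
92 91.9 [-0.45  0.06 -1.57]
91 90.93 [ 0.37 -0.25 -2.02]
90 89.86 [ 0.24 -0.59 -1.71]
89 88.89 [-0.34 -0.21 -0.89]
88 88.17 [-0.25 -0.47 -0.81]
87 87.18 [ 0.31 -0.67  1.16]
86 86.17 [-0.31  0.01  1.35]
85 85.17 [0.09 0.63 1.12]
84 84.19 [ 0.21 -0.28  2.54]
hold 84.17331579022965 [ 0.54 -0.6   2.62]
7.85
```

Contact begins at about z = 89, which puts the strip top near 79. That agrees with the cameras (78.5 to 79.7). I'll drag at z = 115.

```bash
python3 - <<'E'
from bench import ctrl, grab, imaging, status
from h import *
ctrl.movel([666.1,-112.5,115.2],feed=80)
print(status.get_tcp_pos())
ctrl.movel([673.2,145.8,115.2],feed=70)
print(status.get_time(),status.get_tcp_pos(),status.get_force())
ctrl.movel([672.5,140,200],feed=150)
print(status.get_time())
snap('top','t2');z=snap('side','s2')
cv2.imwrite('pics/s2c.png',cv2.resize(z['p'][130:300,180:340,::-1],None,fx=3.4,fy=3.4,interpolation=cv2.INTER_CUBIC))
E
```

```text
[ 666.0820571  -112.48199251  115.49188741]
12.2333 [673.20791661 145.65049931 115.2028241 ] [-0.25039151  0.42120809  0.14673236]
12.95
```

View pics/s2c.png

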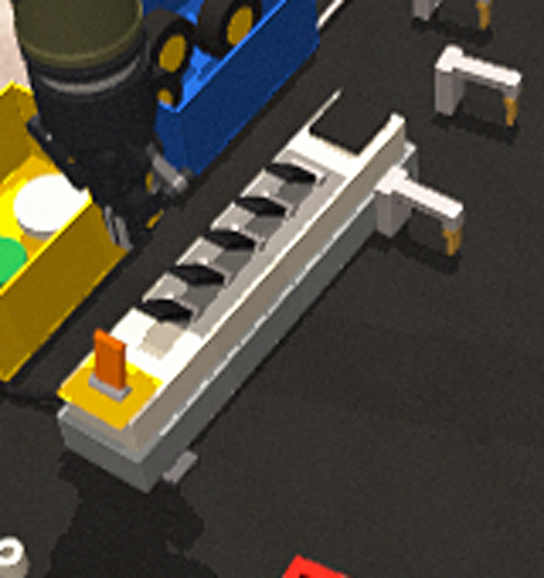

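View pics/t2.png

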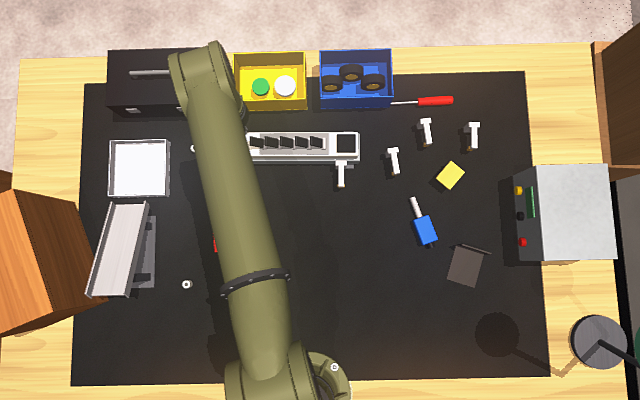

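All five black paddles lie over to the +y side, at (165-295, 170-310) in the crop, and the orange one at (110,360) still stands. Next is the tag, checked first with a wrist view.

```bash
python3 - <<'E'
from bench import ctrl, release, imaging, status
from h import *
z=load('s2.npz');W=cloud(z)
for k,y in enumerate([-85,-45,-5,35,75,160]):
    px,py=670.1+.0275*y-0,30.8+y
    m=(abs(W[...,0]-px)<11)&(W[...,1]>py-20)&(W[...,1]<py+44)&(W[...,2]<140)&(W[...,2]>82)&(z['p'].max(-1)<(70 if y<100 else 256))&(z['d']>0)
    print(y,m.sum(),np.percentile(W[m][:,2],98).round(1),W[m][W[m][:,2]>np.percentile(W[m][:,2],80)].mean(0).round(1))
ctrl.movep([445,228,190],list(down(.09)))
release()
print(status.get_time())
z=snap('wrist','w3'); W=cloud(z); p=z['p'].astype(int)
def comp(m):
    nn,l,st,c=cv2.connectedComponentsWithStats(m.astype(np.uint8)); i=1+st[1:,4].argmax(); return l==i
red=comp((p[...,0]>130)&(p[...,1]<70)&(p[...,2]<70)); v,u=np.nonzero(red)
print(cv2.minAreaRect(np.array([ray(z,a,c,8)[:2] for a,c in zip(u,v)],np.float32)))
fin=comp((abs(W[...,2]-64)<5)&(z['d']>0)&(abs(W[...,0]-430)<50)&(abs(W[...,1]-227)<16)&(p.min(-1)>90)); v,u=np.nonzero(fin)
print(cv2.minAreaRect(np.array([ray(z,a,c,64)[:2] for a,c in zip(u,v)],np.float32)))
E
```

```text
-85 50 117.6 [668.9 -21.8 116. ]
-45 76 119.9 [668.5   3.1 117.3]
-5 85 118.6 [667.3  39.5 116.9]
35 92 117.4 [670.1  74.7 115.9]
75 89 117.7 [673.5 117.2 115.7]
160 133 129.2 [675.1 179.7 127. ]
15.3333
((425.4090881347656, 249.0602569580078), (41.1375617980957, 23.961164474487305), 3.1380350589752197)
((431.117919921875, 229.8203582763672), (40.6185417175293, 11.67844009399414), 5.1966071128845215)
```

View pics/w3.png

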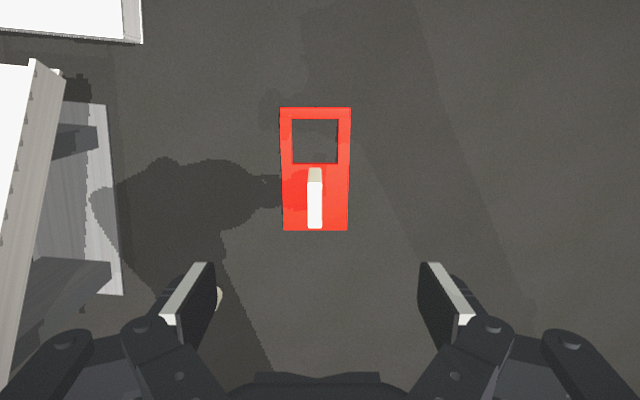

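The wrist view puts the fin top at (315,200) and the eye at (315,140). The fin comes out at (431,229.8), yaw 0.091, which agrees with the other views. I'll grasp it.

```bash
python3 - <<'E'
from bench import ctrl, grab, imaging, status
from h import *
o=list(down(.0905))
ctrl.movel([431,229,100],feed=180,attitude=o)
ctrl.movel([431,229,26],feed=80)
grab(); ctrl.hold(.2)
print(status.get_time(),status.get_opening(),status.get_tcp_pos(),status.get_force())
ctrl.movel([431,229,42],feed=60)
# pre-hook: fin at hook x -160
c,s=np.cos(-.028),np.sin(-.028)
hx=lambda x,y=0:(618.7+c*x-s*y,-101.9+s*x+c*y)
X,Y=hx(-160)
ctrl.movel([X,Y,42],feed=180,attitude=list(down(-.028)))
print(status.get_time(),status.get_opening(),status.get_tcp_pos())
snap('wrist','w4');snap('side','s4')
E
```

```text
17.9833 11.460682255756875 [431.15130766 229.04519203  26.14548633] [-0.10900221 -0.21155814  2.10930513]
20.3667 11.468938829898438 [458.72653668 -96.51443918  41.92351032]
```

View pics/w4.png

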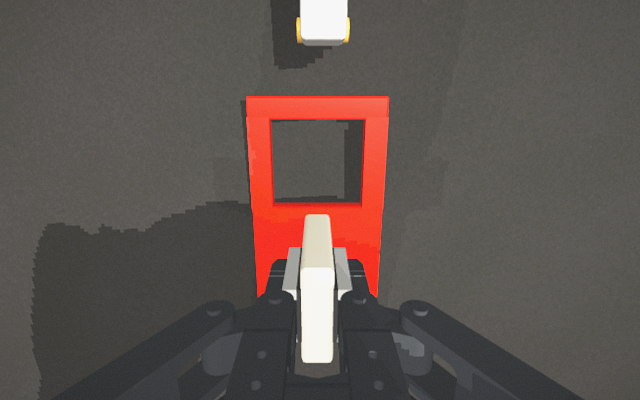

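View pics/s4.png

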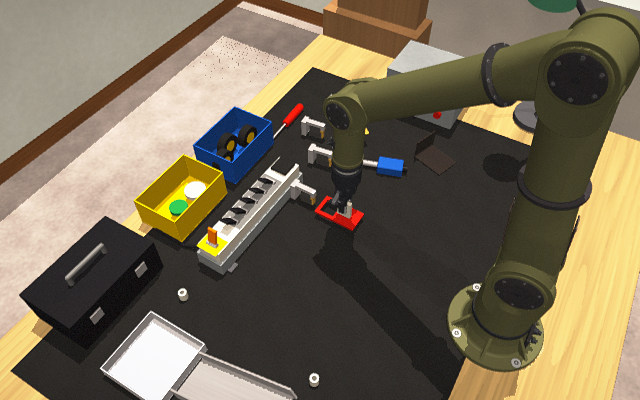

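The tag is held level. In the wrist view its bar is at (318,107) and the nose at (323,40), so they line up. I'll measure the bar, then lower the tag.

```bash
python3 - <<'E'
from bench import ctrl, imaging, status
from h import *
z=load('w4.npz')
for u,v in [(248,97),(388,97),(270,119),(364,119),(271,204),(363,204)]: print(ray(z,u,v,24).round(1))
W=cloud(z); print('bar z',np.median(W[105:113,280:360,2]), 'rear', np.median(W[215:235,262:275,2]))
t=status.get_tcp_pos()
ctrl.movel([t[0],t[1],27],feed=60); f=status.get_force(); print(f)
ctrl.movel([t[0],t[1],26.3],feed=20); ctrl.hold(.1); print(status.get_force(),status.get_tcp_pos(),status.get_time())
z=snap('wrist','w5')
E
```

```text
[533.7 -67.2  24. ]
[ 532.1 -129.4   24. ]
[523.9 -76.3  24. ]
[ 522.8 -118.9   24. ]
[483.2 -74.   24. ]
[ 482.1 -119.    24. ]
bar z 24.43504716276837 rear 24.494210518295702
[-0.58960774 -0.59445073  0.37404145]
[-0.79260021  0.79341522 -0.18463882] [458.61354212 -96.62138585  26.1741887 ] 21.2167
```

View pics/w5.png

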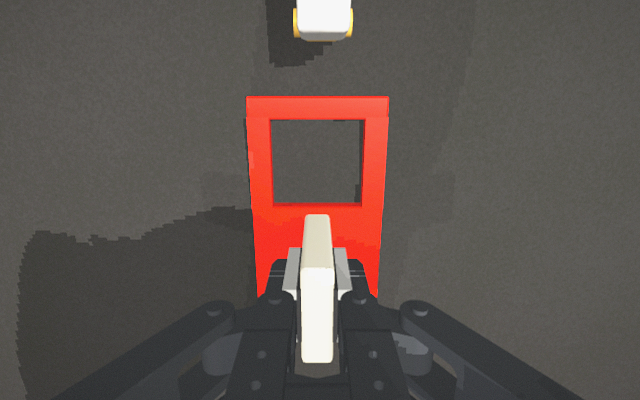

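```bash
python3 - <<'E'
from bench import ctrl, imaging, status
from h import *
t=status.get_tcp_pos(); c,s=np.cos(-.028),np.sin(-.028)
for d in [30,45,55,65.5]:
    ctrl.movel([458.7+d*c,t[1]-1.2+d*s,26.2],feed=50)
    print(d,status.get_tcp_pos().round(1) if hasattr(status.get_tcp_pos(),'round') else status.get_tcp_pos(),np.round(status.get_force(),1),status.get_time())
ctrl.hold(.3); print(np.round(status.get_force(),1))
snap('wrist','w6');z=snap('side','s6')
cv2.imwrite('pics/s6c.png',cv2.resize(z['p'][150:250,250:400,::-1],None,fx=5,fy=5,interpolation=cv2.INTER_CUBIC))
E
```

```text
30 [488.  -98.5  26.2] [-5.8  0.9  5.2] 22.0167
45 [501.1 -99.3  26.4] [-11.6   0.8  11.8] 22.4667
55 [514.9 -99.5  26.4] [ 0.8 -0.1  1.4] 22.8167
65.5 [525.4 -99.6  26.5] [1.3 0.3 1.8] 23.175
[ 1.5 -0.3  2.1]
```

View pics/w6.png

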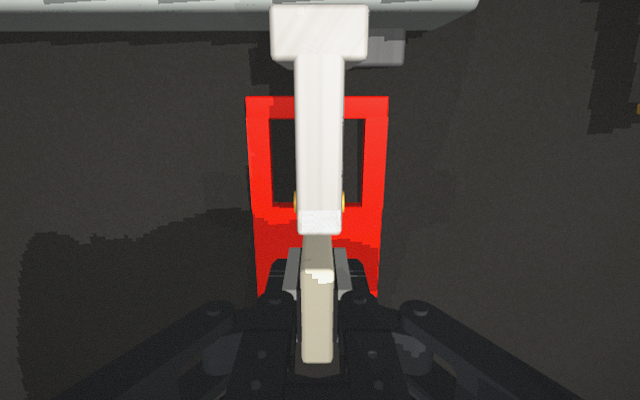

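View pics/s6c.png

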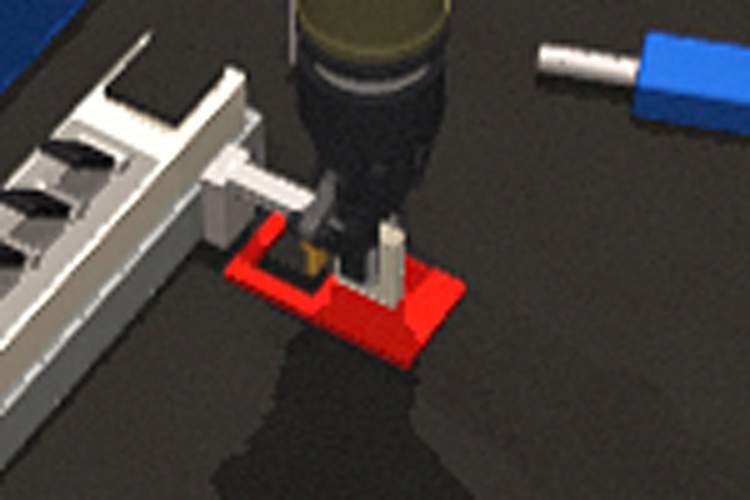

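The force built to 12 N and then fell to zero, and the brass gate hangs inside the eye at (315,255) in the crop. I'll release, retreat and check.

```bash
python3 - <<'E'
from bench import ctrl, release, imaging, status
from h import *
release(); ctrl.hold(.2)
t=status.get_tcp_pos()
ctrl.movel([t[0],t[1],150],feed=90)
ctrl.movel([430,t[1]+20,260],feed=180)
print(status.get_time(),status.get_opening())
snap('wrist','w7');z=snap('side','s7');snap('top','t7')
cv2.imwrite('pics/s7c.png',cv2.resize(z['p'][140:260,190:350,::-1],None,fx=4.8,fy=4.8,interpolation=cv2.INTER_CUBIC))
p=z['p'].astype(int);W=cloud(z)
for n in('w7','s7'):
    z=load(n+'.npz');p=z['p'].astype(int)
    m=((p[...,0]>130)&(p[...,1]<70)&(p[...,2]<70)).astype(np.uint8)
    W=cloud(z); m&=((W[...,0]<650)&(W[...,2]<20)).astype(np.uint8)
    nn,l,st,c=cv2.connectedComponentsWithStats(m);print(st[1:,4].max())
    v,u=np.nonzero(m); print(n,cv2.minAreaRect(np.array([ray(z,a,b,8)[:2] for a,b in zip(u,v)],np.float32)),np.percentile(W[m>0][:,2],[2,50,98]).round(1))
E
```

```text
26.9667 85.02290870939278
32
w7 ((540.6719970703125, -94.23725891113281), (49.44428634643555, 104.37844848632812), 77.78206634521484) [2.6 7.2 9.7]
436
s7 ((540.0707397460938, -100.4000244140625), (66.31434631347656, 120.68578338623047), 88.27920532226562) [ 0.6  8.  13.1]
```

View pics/s7c.png

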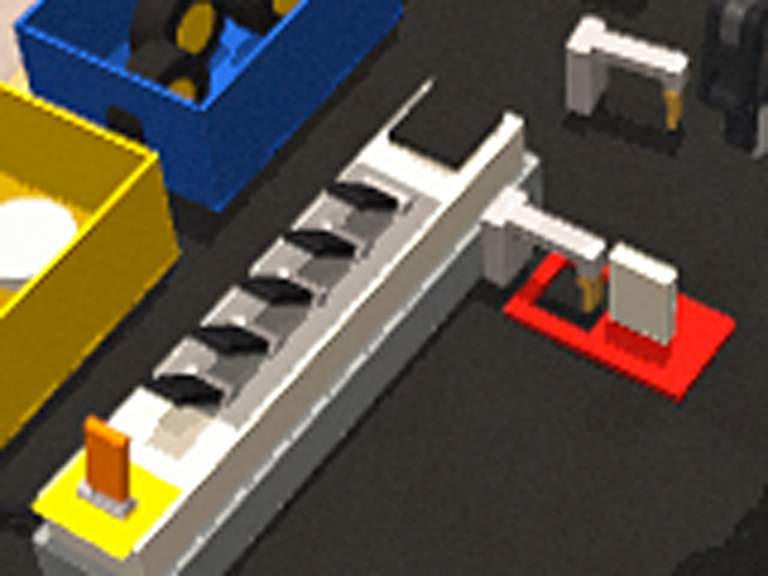

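View pics/w7.png

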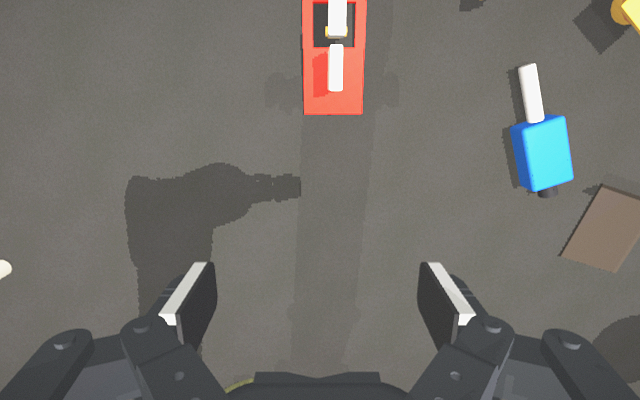

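View pics/t7.png

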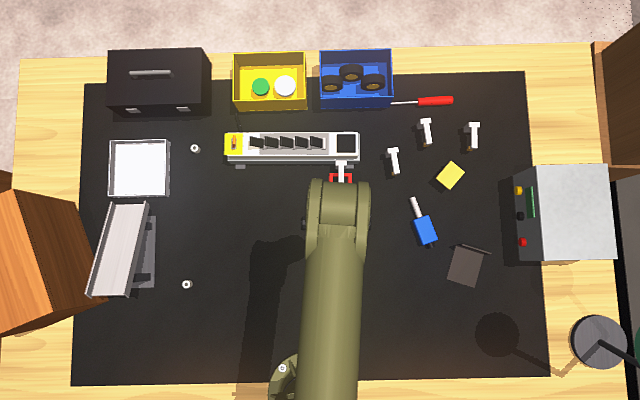

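```bash
python3 - <<'E'
from bench import ctrl,status
print(status.get_time()); ctrl.job_done(); print(status.get_time())
E
```

```text
27.1167
the job is handed in; nothing more can be done
the job is handed in; nothing more can be done
```

The charging bank is shut down and locked out. I handed the job in at 27.1 s of the 58 s allowed, and no verdict was reported.

- **Strip height:** Touch on the rubber pad (about 3 to 4 N) put the strip top at roughly 79 mm. The cameras gave 78.5 to 79.7 mm, so they agree.
- **Switches:** One drag at about 36 mm over the strip laid all five black paddles over to the off side. Their tips sit about 36 to 40 mm above the strip, which I work out to about 1.0 rad, against 0.8 for off. The orange paddle is still standing on.
- **Lock-out:** I carried the tag to the hook just above the bench, set it flat and slid it in. In the push the wrist force read up to 12 N along the slide and 12 N upward, then fell to zero as the gate snapped shut. The last pictures show the tag flat, its bar about 24 mm before the hook's origin (inside), and the gate hanging down through the eye.
- **Rest of the bench:** In the last pictures the other things look to be where they started, by eye. The robot stands clear with the gripper open.

No clear check failed. Force readings carry about 1 N of noise. I read the force only between moves, so I did not measure the peak during the drag; it read near zero at the end. In the last wrist picture the hook hid part of the tag, so I took the final tag position from the side camera.

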